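# Turn the sunken trimmer of a desk amplifier with its setting key

### The job

Take the forked setting key out of its round holder, reach with it through the small guard opening in the top of the desk amplifier, feel the fork down over the bar of the sunken trimmer and gently turn the trimmer clockwise (seen from above) until it is fully against its stop. Then draw the key out and stand it back in its holder, all the way down and upright. Leave the other things on the desk where they are.

Things in the scene. Friction and masses are not known exactly. Their poses are not given: they have to be found in the camera images.
- opening (a point): Centre of the round guard opening, 32 mm across, in the 4 mm thick steel top of the amplifier, at the top's height, 70 mm above the desk; 25 mm nearer the front and 40 mm more to +y than the top's middle. Axes as the amplifier's. The trimmer stands in the hollow below; its place is known only roughly and must be felt: axis within 1 mm of the opening's, top of its bar 26 to 36 mm below the opening.
- amplifier: Desk amplifier, a box 160 x 200 x 70 mm with walnut sides, dark steel top and an aluminium front with three round knobs towards the robot; fixed to the desk. Origin at the centre of its underside; x from front to back, y to the left seen from its front, z up.
- adjuster (a joint): Angle q of the trimmer (a disc 28 mm across with an upright bar 24 mm long, 5 mm thick, 8 mm high across its top) in rad, growing as it turns clockwise seen from above; stop at 1.1. Takes 0.08 N m; its mount is elastic, so past the stop the moment rises by 1 N m per rad. The bar lies along the opening's x axis turned by (h - q) about z, h an unknown offset within 0.5 either way.
- spindle (a joint): How far the trimmer is pressed down against its spring, in m: 0 untouched, 0.006 bottomed. It takes 1.6 N to begin, 0.8 N per mm more, about 6.4 N at the bottom; more than 30 N from the key breaks it, prongs' forces added, so at the stop keep the turning moment under 0.25 N m.
- key_handle (a point): Centre of the flat wooden handle of the loose steel setting key (about 90 g, 121 mm tall, upright in the holder). Handle 38 mm along x, 10 mm thick along y (grasp across y), 34 mm high along the key's axis z (up). This point is 104 mm above the key's lower end. Shank 12 mm thick, with a collar 18 mm across just under the handle, from 83 mm above the lower end.
- key_foot (a point): Centre of the lower end of the key's forked foot, on its axis; axes as the handle's. Two prongs, 20 mm long in x, 5 mm thick, either side of a slot along x, 8 mm wide, 10 mm deep. The slot goes over the trimmer's bar (1.5 mm play each side, either way round) and the prongs then rest on its disc, 8 mm below the bar's top. The foot fits in a circle 27 mm across.
- bore_floor (a point): Centre of the bore's floor in the round wooden key holder (fixed, 56 mm across, 50 mm high), 6 mm above the desk. The bore is 34 mm wide, 44 mm deep, open at the top. The key stands in it with its foot on this floor.
- rubber_stamp: Hand stamp with a turned black handle, 24 x 48 x 66 mm, loose, stands to the right of the holder, a bystander. Origin at the centre of its underside.
- binder_clip: Black spring clip, 32 x 31 x 43 mm, loose, stands on the amplifier's top at its right rear, a bystander. Origin at the centre of its underside.
Not all that is in view belongs to the job. Of the things that look like the part that bears key_handle, the smaller one is meant.

How it is judged:
On the way, in this order (a step that is already met when the one before it is completed fails the run):
1. the key's foot is through the guard opening (z of key_foot in the frame of opening below -0.02 m and horizontal distance between key_foot and opening below 0.008 m), for 0.2 s.
2. with the key in the opening and down on it, the trimmer stands at its stop (within 0.08 rad) (value of joint adjuster above 1.02 rad and z of key_foot in the frame of opening below -0.028 m), for 0.2 s.
At the end, for the whole second after the job is handed in: The trimmer stands within 0.08 rad of its stop, and the key is released, at rest and upright (within 0.2 rad) in the holder's bore, its foot within 6 mm of the bore's floor and 8 mm of its axis (value of joint adjuster above 1.02 rad and horizontal distance between key_foot and bore_floor below 0.008 m and z of key_foot in the frame of bore_floor below 0.006 m and angle between key_foot's own z axis and vertical below 0.2 rad and linear speed of key below 0.02 m/s); the robot touches nothing.
It fails at once if the key bears on the trimmer with more than 30 N (contact force between key and adjuster above 30 N).
It fails at once if the key or the robot bears on the amplifier with more than 25 N (contact force between any of key, the arm and amplifier above 25 N).
It fails at once if a bystander is moved by more than 30 mm (distance of any of rubber_stamp, binder_clip from where it was at the start of the episode above 0.03 m).
It also fails if it takes over 70 s, if anything falls off the work surface, if the arm or the gripper's body presses on something with over 40 N, if the wrist force passes 120 N, or if a joint passes its speed limit or range.

### The arm

A 7-joint arm with a two-finger parallel gripper is mounted at the origin on the work surface; the furniture and walls round the work are solid. World frame = base frame: x ahead of the robot, y to its left, z up, the work surface at z = 0. Lengths are in m, angles in rad, forces in N, time in s.
With the tool pointing down it reaches from about 0.4 to 0.85 m from the base axis. Payload 10.4 kg.
Tool frame: the origin (TCP) lies at the very end of the fingers, on their centre line; the grasp point (between the pads) lies 19 mm behind it; z points along the fingers, y is the line along which they close (so a half turn about z gives the same grasp; the last joint's range is limited). The gripper opens to 87 mm and grips with 3 to 60 N. Pads are 19 mm wide; open, the fingers measure 117 mm over their backs; the gripper's body (75 mm by 190 mm) begins 51 mm behind the grasp point.
Start: joints at [1.245, 0.332, -0.065, 1.46, 0.022, 1.35, -0.088], TCP at [0.186, -0.597, 0.223] pointing down, gripper open.
Joint ranges: [-2.6, 2.6], [-0.5, 2.12], [-1.47, 1.34], [0.16, 2.42], [-1.27, 4.41], [0.06, 2.06], [-2.6, 2.6]. Speed limits (rad/s): [2.22, 2.22, 2.79, 2.79, 3.14, 3.14, 3.14].

### API

Orientations are given as a unit quaternion [x, y, z, w].
In Python, from bench import r gives the robot as it stands.
- The arm moves only by the shell command python3 -m crank 'ROWS' [FORCE]. ROWS is JSON, a list that holds one entry, the list of rows, each a list of 5 numbers: the shift along the tool's x, y, z in mm, then the turn about the tool's z in degrees, then the opening, from -1 (shut) to 1 (fully open). A call has 1 to 20 rows; each row is the pose to reach, as a shift and turn from the pose commanded when the call began, along the tool's axes at that moment; what a row does not reach only later rows make up. A row lasts 1/10 s, in which the tool goes at most 50 mm and 8.59 degrees, less where a joint would pass 70% of its speed; a pose out of reach is approached as far as the arm can. A call with a gripper value outside its range is refused whole. The fingers move at their own pace and stop on an object; FORCE is the grip in N (left out, the last holds). Time passes only in rows, so rows that repeat a pose let the fingers close. It gives the time, the measured TCP pose, the force, the opening and the grip force at its end, in the units of the state.
- r.read_state(): the state, without advancing time (a new reading comes with each control period).
- r.camera(name): name is "scene" or "top"; returns a dict with "image" (480x640x3 uint8, red, green, blue), "vfov" (degrees; the focal length in pixels is half the picture's height over the tangent of half this angle, whatever the lens; pixels are square), "cx", "cy" (the principal point, pixels), "eye" and "attitude" of the camera in the world. Camera axes: x right, y down, z forward; pixel columns grow to the right and rows downward; lengths in m; the calibration is good to about 2 mm. A picture is of the moment at which its call begins. There is no depth.
- r.close_job(): hands the job in; it is judged then, once.
The state is a dict: "time": time; "joint_positions": joint angles; "joint_vel": joint speeds; "joint_torque": joint torques, N m; "ee_pos": TCP position; "eef_rot": TCP orientation; "ft_force": force on the tool from outside, world axes, zero at the start; "torque": the same for the moment, N m; "width": finger opening in m; "grip_force": force on a finger pad.
Only numpy, scipy, OpenCV 4.12 (cv2) and the standard library are available. Lean on these libraries where they do the work, as an engineer would, in place of code of your own. Each camera call takes 0.05 s, during which the arm holds its last target. There are 200 camera calls.

## Working session

There is one attempt and no reset: what is moved stays moved. The work goes in short steps, Python scripts to look and compute and a shell command to move; the robot and the scene stay as the last step left them, time stands still between calls to the robot, and variables do not carry over. Pictures are saved under pics/ and viewed, at most 10 in all, crops included, and the job is handed in when it is done.

```bash
mkdir -p pics; ls
python3 - <<'E'
from bench import r
import cv2
s=r.read_state();print({k:s[k] for k in('time','ee_pos','eef_rot','ft_force','width')})
for n in('scene','top'):
    c=r.camera(n);cv2.imwrite(f'pics/{n}0.png',c['image'][:,:,::-1]);print(n,{k:v for k,v in c.items() if k!='image'})
E
```

```text
pics
{'time': 0.0, 'ee_pos': array([ 0.18623948, -0.59619693,  0.22176584]), 'eef_rot': array([ 9.88559914e-01,  1.50827001e-01, -1.43405133e-04, -7.00758496e-04]), 'ft_force': array([ 1.09713684, -0.95595356,  0.21809152]), 'width': 0.08726807988266722}
scene {'vfov': 57.858989862356246, 'cx': 318.9945352819418, 'cy': 246.01846059184163, 'eye': array([-0.03561933,  0.32898117,  0.62329525]), 'attitude': array([-0.42634715,  0.78770037, -0.39478708,  0.20469341])}
top {'vfov': 56.31033405680154, 'cx': 320.8735224155998, 'cy': 246.25345226149554, 'eye': array([ 0.48632236, -0.03888579,  1.03548409]), 'attitude': array([ 0.70735096, -0.70635033,  0.01706127, -0.02080239])}
```

View pics/scene0.png

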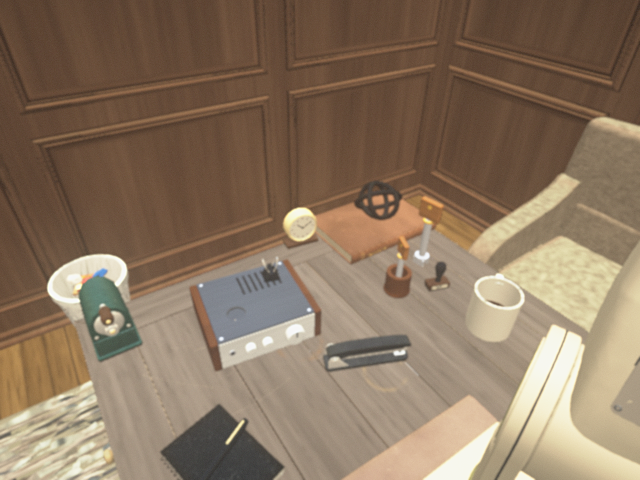

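View pics/top0.png

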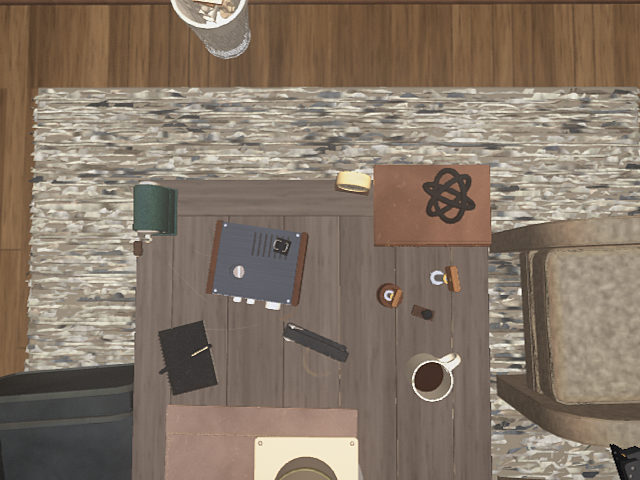

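Run:
```python
import cv2,numpy as np
t=cv2.imread('pics/top0.png');s=cv2.imread('pics/scene0.png')
f=lambda im,x,y,w,h,k:cv2.resize(im[y:y+h,x:x+w],None,fx=k,fy=k,interpolation=cv2.INTER_CUBIC)
a=np.hstack([f(t,205,215,100,100,4) ,f(t,370,255,100,100,4)])
cv2.imwrite('pics/cropT.png',cv2.resize(f(t,205,215,110,95,7),(770,665))[:600])
out=np.vstack([np.hstack([f(t,205,215,110,95,3.6)[:342],f(t,365,260,110,95,3.6)[:342]])])
b=np.hstack([f(s,190,250,132,85,3)[:255],f(s,380,190,132,120,3)[:255]])
print(out.shape,b.shape)
o=np.zeros((600,800,3),np.uint8);o[:342,:out.shape[1]]=out;o[343:343+255,:b.shape[1]]=b
cv2.imwrite('pics/crop.png',o)
```

```text
(342, 792, 3) (255, 792, 3)
```

View pics/crop.png

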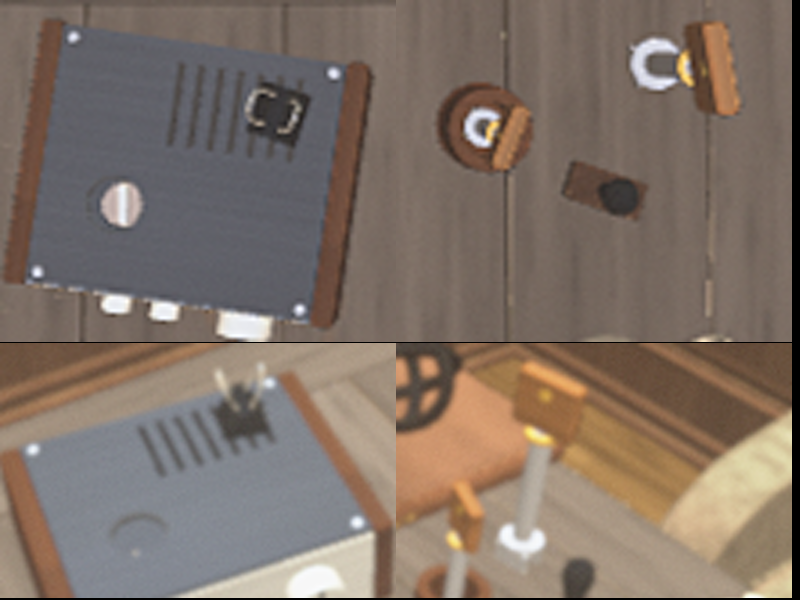

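```bash
cat > h.py <<'E'
import numpy as np
from scipy.spatial.transform import Rotation as R
from scipy.optimize import least_squares
CAM={'scene':(57.858989862356246,318.9945352819418,246.01846059184163,[-0.03561933,0.32898117,0.62329525],[-0.42634715,0.78770037,-0.39478708,0.20469341]),
'top':(56.31033405680154,320.8735224155998,246.25345226149554,[0.48632236,-0.03888579,1.03548409],[0.70735096,-0.70635033,0.01706127,-0.02080239])}
def proj(n,P):
    v,cx,cy,e,q=CAM[n];f=240/np.tan(np.radians(v/2))
    p=R.from_quat(q).inv().apply(np.atleast_2d(P)-e);return p[:,:2]/p[:,2:]*f+[cx,cy]
def at(n,uv,z):
    v,cx,cy,e,q=CAM[n];f=240/np.tan(np.radians(v/2));uv=np.atleast_2d(uv)
    d=R.from_quat(q).apply(np.c_[(uv-[cx,cy])/f,np.ones(len(uv))]);return e+d*((z-e[2])/d[:,2])[:,None]
E
python3 - <<'E'
from h import *
np.set_printoptions(precision=4,suppress=True)
T=lambda p:np.array(p)/3.6+[205,215]
T2=lambda p:(np.array(p)-[396,0])/3.6+[365,260]
S=lambda p:(np.array(p)-[0,343])/3+[190,250]
S2=lambda p:(np.array(p)-[396,343])/3+[380,190]
sc=at('top',T([(73,37),(334,73),(300,310),(37,271)]),.071)
print('screws top',sc,sc.mean(0))
print('screws scene',at('scene',S([(33,450),(269,383),(357,522)]),.071))
print('hole top',at('top',T([(115,203)]),.07),'scene',at('scene',S([(139,531)]),.07))
print('bar',at('top',T([(119.5,183),(123,224)]),.04))
print('holder',at('top',T2([(486,127)]),.05))
print('handle top',at('top',T2([(515,136),(499,165),(528,108)]),.127))
print('scene handle top',at('scene',S2([(457,487),(473,499)]),.127))
print('clip/stamp',at('top',T2([(620,197)]),.066),at('top',T([(278,112)]),.07))
E
```

```text
screws top [[0.5832 0.173  0.071 ]
 [0.5617 0.0161 0.071 ]
 [0.4203 0.0357 0.071 ]
 [0.4432 0.1926 0.071 ]] [0.5021 0.1044 0.071 ]
screws scene [[0.5829 0.1738 0.071 ]
 [0.5611 0.018  0.071 ]
 [0.4214 0.0376 0.071 ]]
hole top [[0.4837 0.1468 0.07  ]] scene [[0.4848 0.1477 0.07  ]]
bar [[0.4959 0.1499 0.04  ]
 [0.4707 0.1475 0.04  ]]
holder [[ 0.432  -0.1849  0.05  ]]
handle top [[ 0.4313 -0.1897  0.127 ]
 [ 0.4151 -0.1806  0.127 ]
 [ 0.4469 -0.1971  0.127 ]]
scene handle top [[ 0.442  -0.1862  0.127 ]
 [ 0.4266 -0.1861  0.127 ]]
clip/stamp [[ 0.3915 -0.262   0.066 ]] [[0.5383 0.0496 0.07  ]]
```

```bash
python3 -m crank '[[[10,-10,-10,-8,1],[30,-25,-20,-16,1],[50,-45,-25,-24,1],[75,-65,-25,-32,1],[100,-90,-25,-40,1],[125,-110,-25,-48,1],[150,-130,-25,-56,1],[175,-155,-25,-64,1],[200,-175,-25,-72,1],[225,-200,-25,-80,1],[250,-220,-25,-88,1],[270,-240,-25,-96,1],[290,-260,-25,-104,1],[310,-275,-25,-112,1],[325,-290,-25,-120,1],[340,-305,-25,-128,1],[355,-315,-25,-135,1],[355,-315,-25,-135,1],[355,-315,-25,-135,1],[355,-315,-25,-135,1]]]' 20
python3 - <<'E'
from bench import r
from h import *
import cv2
s=r.read_state();q=R.from_quat(s['eef_rot']);print(s['ee_pos'],np.arctan2(*q.apply([1,0,0])[1::-1]),q.apply([0,0,1]),s['joint_positions'])
for n in('scene','top'):
    c=r.camera(n);cv2.imwrite(f'pics/{n}1.png',c['image'][:,:,::-1])
f=lambda n,x,y,w,h,k:cv2.resize(cv2.imread(f'pics/{n}0.png')[y:y+h,x:x+w],None,fx=k,fy=k,interpolation=cv2.INTER_CUBIC)
cv2.imwrite('pics/cropk.png',np.hstack([f('top',370,270,50,60,8),f('scene',375,230,50,60,8)]))
E
```

```text
time: 2.1
ee_pos: [0.4307, -0.1909, 0.2474]
eef_rot: [0.241, 0.971, -0.0, -0.0]
ft_force: [0.3, -0.1, -0.3]
width: 0.0871
grip_force: 0.0
[ 0.43069202 -0.19093726  0.24735216] 2.6556072349307924 [-5.17231618e-04 -9.42392809e-05 -9.99999862e-01] [ 0.89350971  0.00768789 -0.56915833  1.78540916  0.00450656  1.35016993
  1.40818757]
```

View pics/cropk.png

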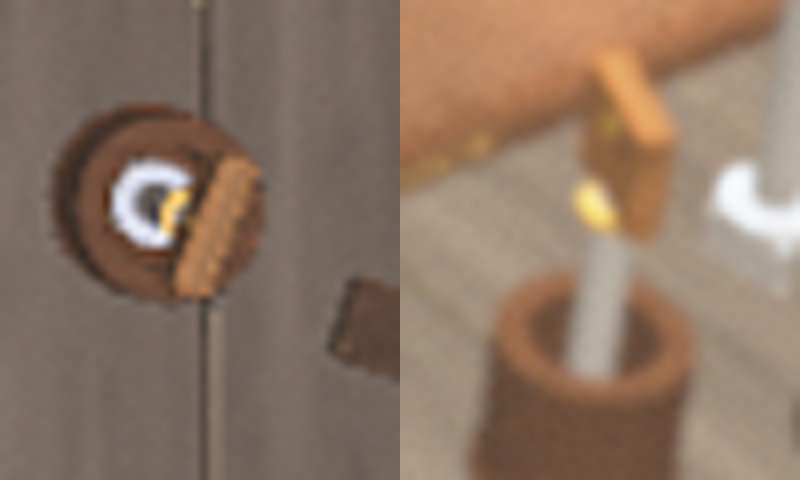

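Run:
```python
from h import *
np.set_printoptions(precision=4,suppress=True)
t=lambda *p:at('top',np.array(p[:2])/8+[370,270],p[2]); s=lambda *p:at('scene',(np.array(p[:2])-[400,0])/8+[375,230],p[2])
print('handle',t(218,226,.127),s(636,98,.127))
print('ends',t(244,159,.127)-t(191,292,.127),s(613,53,.127)-s(661,146,.127))
print('rim',t(166,204,.05),s(594,333,.05))
```

```text
handle [[ 0.4303 -0.1881  0.127 ]] [[ 0.4272 -0.1836  0.127 ]]
ends [[ 0.0334 -0.0136  0.    ]] [[ 0.0342 -0.0158  0.    ]]
rim [[ 0.4315 -0.1866  0.05  ]] [[ 0.4299 -0.1855  0.05  ]]
```

```bash
python3 -m crank '[[[3,3,30,-3.5,1],[3,3,60,-3.5,1],[3,3,90,-3.5,1],[3,3,115,-3.5,1],[3,3,130,-3.5,1],[3,3,140,-3.5,1],[3,3,146,-3.5,1],[3,3,150,-3.5,1],[3,3,150,-3.5,1]]]' 20
python3 -m crank '[[[0,0,0,0,0],[0,0,0,0,-0.5],[0,0,0,0,-0.6],[0,0,0,0,-0.7],[0,0,0,0,-0.8],[0,0,0,0,-0.9],[0,0,0,0,-1],[0,0,0,0,-1],[0,0,0,0,-1],[0,0,0,0,-1]]]' 20
python3 - <<'E'
from bench import r
from h import *
import cv2
s=r.read_state();q=R.from_quat(s['eef_rot']);print(s['ee_pos'],np.arctan2(*q.apply([1,0,0])[1::-1]),s['torque'])
f=lambda n,x,y,w,h,k:cv2.resize(r.camera(n)['image'][y:y+h,x:x+w,::-1],None,fx=k,fy=k,interpolation=cv2.INTER_CUBIC)
cv2.imwrite('pics/cropg.png',np.hstack([f('top',350,250,80,100,5),f('scene',360,200,80,100,5)]))
E
```

```text
time: 3.1
ee_pos: [0.4301, -0.1862, 0.0976]
eef_rot: [0.209, 0.978, -0.0, 0.0]
ft_force: [-0.5, 0.3, -0.0]
width: 0.0867
grip_force: 0.0
time: 4.1
ee_pos: [0.43, -0.186, 0.0975]
eef_rot: [0.209, 0.978, -0.0, 0.0]
ft_force: [0.5, 0.0, 0.4]
width: 0.0148
grip_force: 0.0
[ 0.43004533 -0.18600529  0.09753761] 2.720080875383459 [ 0.05929878 -0.13008348 -0.02257765]
```

View pics/cropg.png

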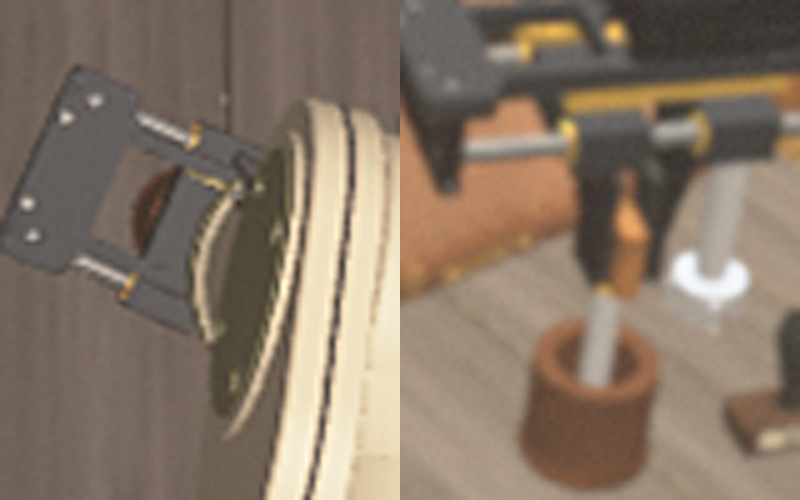

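```bash
python3 -m crank '[[[0,0,0,0,-1],[0,0,0,0,-1],[0,0,0,0,-1],[0,0,0,0,-1],[0,0,0,0,-1],[0,0,0,0,-1]]]' 50
python3 -m crank '[[[0,0,-10,0,-1],[0,0,-25,0,-1],[0,0,-45,0,-1],[0,0,-70,0,-1],[0,0,-90,0,-1],[0,0,-105,0,-1],[0,0,-115,0,-1],[0,0,-120,0,-1],[0,0,-120,0,-1]]]' 50
python3 - <<'E'
from bench import r
from h import *
import cv2
s=r.read_state();q=R.from_quat(s['eef_rot']);p=s['ee_pos'];print(p,np.arctan2(*q.apply([1,0,0])[1::-1]),s['torque'])
# expected foot: 104mm below handle; grasp 4.5mm above handle centre
foot=p+[0,0,.019-.0045-.104-0.0]
for n in('top','scene'): print(n,proj(n,foot),proj(n,foot+[0,0,.083]))
f=lambda n,x,y,w,h,k:cv2.resize(r.camera(n)['image'][y:y+h,x:x+w,::-1],None,fx=k,fy=k,interpolation=cv2.INTER_CUBIC)
cv2.imwrite('pics/cropl.png',f('scene',360,170,80,110,5.4))
E
```

```text
time: 4.8
ee_pos: [0.43, -0.186, 0.0975]
eef_rot: [0.209, 0.978, -0.0, 0.0]
ft_force: [0.4, -0.4, 0.4]
width: 0.0094
grip_force: 50.0
time: 5.7
ee_pos: [0.4302, -0.1861, 0.2179]
eef_rot: [0.209, 0.978, -0.0, 0.0]
ft_force: [-0.2, -1.1, -0.7]
width: 0.0097
grip_force: 50.0
[ 0.4301742  -0.1860534   0.21793152] 2.7200888465658597 [ 0.08401932 -0.2010178   0.01963431]
top [[396.36724294 298.3643775 ]] [[403.76766278 301.20475371]]
scene [[404.50469306 240.47658747]] [[410.60911802 203.61968617]]
```

View pics/cropl.png

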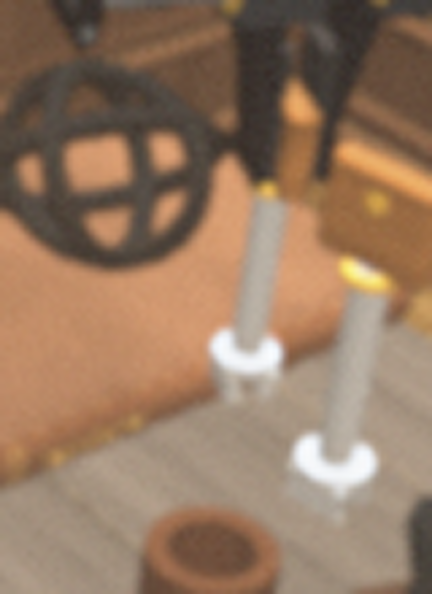

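```bash
python3 -m crank '[[[3,10,0,-2,-1],[8,30,0,-4,-1],[15,55,0,-8,-1],[23,85,0,-12,-1],[31,115,0,-16,-1],[39,145,0,-20,-1],[47,175,0,-24,-1],[55,205,0,-28,-1],[63,235,0,-29.5,-1],[71,265,0,-29.5,-1],[78,290,0,-29.5,-1],[84,311,0,-29.5,-1],[87,322,0,-29.5,-1],[88,326,0,-29.5,-1],[88,326,0,-29.5,-1],[88,326,0,-29.5,-1],[88,326,0,-29.5,-1]]]' 50
python3 - <<'E'
from bench import r
from h import *
import cv2
s=r.read_state();q=R.from_quat(s['eef_rot']);p=s['ee_pos'];print(p,np.arctan2(*q.apply([1,0,0])[1::-1]),s['torque'],s['ft_force'])
foot=p+[0,0,.019-.0045-.104-0.0]
for n in('top','scene'): print(n,proj(n,foot),proj(n,foot+[0,0,.083]))
print(proj('scene',[.4835,.1477,.07]))
im=np.mean([r.camera('scene')['image'].astype(float) for _ in range(4)],0).astype(np.uint8);cv2.imwrite('pics/sceneA.png',im[:,:,::-1])
u,v=proj('scene',foot)[0].astype(int)
f=cv2.resize(im[v-75:v+45,u-60:u+60,::-1],None,fx=5,fy=5,interpolation=cv2.INTER_CUBIC);print(u-60,v-75)
cv2.imwrite('pics/cropA.png',f)
t=r.camera('top')['image'];cv2.imwrite('pics/topA.png',t[:,:,::-1])
E
```

```text
time: 7.45
ee_pos: [0.483, 0.1469, 0.2175]
eef_rot: [-0.046, 0.999, -0.0, 0.0]
ft_force: [-0.9, -0.2, -1.0]
width: 0.0097
grip_force: 50.0
[0.48304028 0.14687136 0.21751519] -3.0487134540538956 [ 0.08390637 -0.11963295  0.03699601] [-0.87347919 -0.20518275 -1.03982792]
top [[231.38293322 271.77597627]] [[222.14557236 271.92502032]]
scene [[233.73481918 288.56038323]] [[228.13313279 249.05099141]]
[[236.66121959 313.09593824]]
173 213
```

View pics/cropA.png

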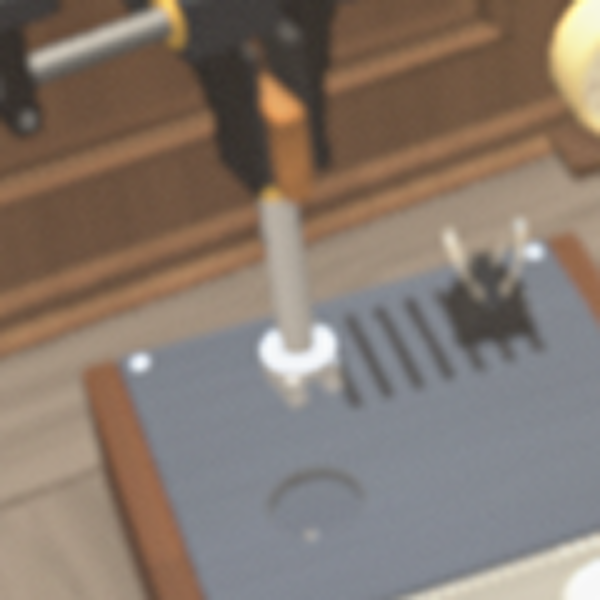

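```bash
python3 -m crank '[[[0,1,8,0,-1],[-0.5,1,20,0,-1],[-0.5,1,32,0,-1],[-0.5,1,42,0,-1],[-0.5,1,48,0,-1],[-0.5,1,52,0,-1],[-0.5,1,54,0,-1],[-0.5,1,55,0,-1],[-0.5,1,56,0,-1],[-0.5,1,57,0,-1],[-0.5,1,58,0,-1],[-0.5,1,59,0,-1],[-0.5,1,60,0,-1]]]' 50
python3 - <<'E'
from bench import r
from h import *
s=r.read_state();print(s['ee_pos'],s['torque'],s['ft_force'])
E
```

```text
time: 9.0
ee_pos: [0.4836, 0.1485, 0.1575]
eef_rot: [-0.047, 0.999, -0.0, 0.0]
ft_force: [-0.5, -0.1, -0.1]
width: 0.0097
grip_force: 50.0
[0.48357088 0.1484883  0.15749437] [ 0.09135026 -0.11156754 -0.04041421] [-0.47007787 -0.12400805 -0.05599207]
```

```bash
python3 -m crank '[[[0,0,1,0,-1],[0,0,3,0,-1],[0,0,4,0,-1],[0,0,5,0,-1],[0,0,5,0,-1]]]' 50
python3 -m crank '[[[0,0,2,0,-1],[0,0,4,0,-1],[0,0,6,0,-1],[0,0,8,0,-1],[0,0,10,0,-1],[0,0,12,0,-1],[0,0,14,0,-1],[0,0,15,0,-1],[0,0,15,0,-1]]]' 50
python3 - <<'E'
from bench import r
from h import *
import cv2
s=r.read_state();print(s['ee_pos'],s['torque'],s['ft_force'])
c=[r.camera(n)['image'] for n in('scene','top')]
cv2.imwrite('pics/in.png',np.hstack([cv2.resize(c[0][260:350,190:290,::-1],None,fx=4,fy=4,interpolation=2),cv2.resize(c[1][220:310,180:280,::-1],None,fx=4,fy=4,interpolation=2)]))
E
```

```text
time: 9.5
ee_pos: [0.4835, 0.1485, 0.1524]
eef_rot: [-0.047, 0.999, -0.0, -0.0]
ft_force: [0.4, 0.1, -0.8]
width: 0.0097
grip_force: 50.0
time: 10.4
ee_pos: [0.4835, 0.1485, 0.1374]
eef_rot: [-0.047, 0.999, -0.0, -0.0]
ft_force: [-0.3, 0.5, -0.3]
width: 0.0094
grip_force: 50.0
[0.48346393 0.1484979  0.13738981] [ 0.10237374 -0.1014294  -0.03488365] [-0.31231806  0.4725272  -0.33011508]
```

View pics/in.png

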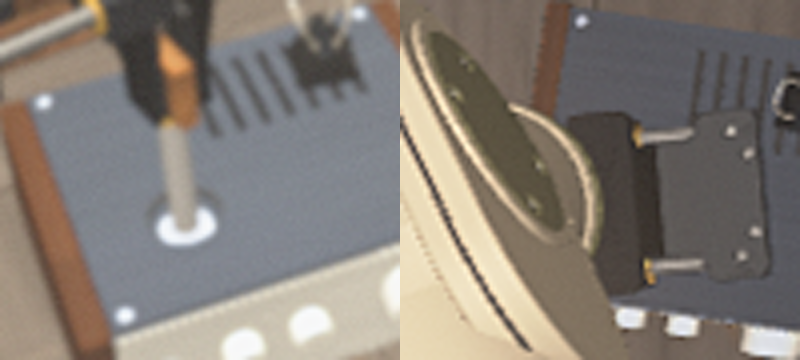

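```bash
for i in 1; do python3 -m crank '[[[0,0,1,0,-1],[0,0,2,0,-1],[0,0,3,0,-1],[0,0,4,0,-1],[0,0,4,0,-1]]]' 50; done
python3 -m crank '[[[0,0,1,0,-1],[0,0,2,0,-1],[0,0,3,0,-1],[0,0,3,0,-1]]]' 50
```

```text
time: 11.0
ee_pos: [0.4834, 0.1485, 0.1334]
eef_rot: [-0.047, 0.999, -0.0, -0.0]
ft_force: [0.8, 0.1, -0.6]
width: 0.0095
grip_force: 50.0
time: 11.4
ee_pos: [0.4835, 0.1485, 0.1304]
eef_rot: [-0.047, 0.999, -0.0, -0.0]
ft_force: [-0.3, -0.4, -1.1]
width: 0.0099
grip_force: 50.0
```

```bash
python3 -m crank '[[[0,0,1,0,-1],[0,0,2,0,-1],[0,0,3,0,-1],[0,0,3,0,-1]]]' 50 ; python3 -c "
from bench import r
s=r.read_state();print(s['torque'],s['ft_force'])"
```

```text
time: 11.8
ee_pos: [0.4834, 0.1485, 0.1274]
eef_rot: [-0.047, 0.999, -0.0, -0.0]
ft_force: [0.3, 0.3, -1.0]
width: 0.0096
grip_force: 50.0
[ 0.07019069 -0.14685775 -0.00248409] [ 0.31061842  0.26948588 -0.96427595]
```

```bash
python3 -m crank '[[[0,0,1,0,-1],[0,0,2,0,-1],[0,0,3,0,-1],[0,0,3,0,-1]]]' 50 ; python3 -m crank '[[[0,0,1,0,-1],[0,0,2,0,-1],[0,0,2,0,-1]]]' 50; python3 -c "
from bench import r
s=r.read_state();print(s['torque'],s['ft_force'])"
```

```text
time: 12.2
ee_pos: [0.4836, 0.1486, 0.1246]
eef_rot: [-0.047, 0.999, -0.0, 0.0]
ft_force: [0.3, -0.2, 2.2]
width: 0.0092
grip_force: 50.0
time: 12.5
ee_pos: [0.4836, 0.1486, 0.1226]
eef_rot: [-0.047, 0.999, -0.0, 0.0]
ft_force: [-0.0, 1.0, 3.6]
width: 0.0095
grip_force: 50.0
[ 0.09399722 -0.05407859  0.00418367] [-0.03976391  1.00166839  3.61249211]
```

```bash
st(){ python3 -c "
from bench import r
s=r.read_state();print('T',s['torque'].round(3),s['ft_force'].round(2),s['ee_pos'].round(4))"; }
python3 -m crank '[[[0,0,0,3,-1],[0,0,0,6,-1],[0,0,0,6,-1]]]' 50 >/dev/null; st; python3 -m crank '[[[0,0,0,3,-1],[0,0,0,6,-1],[0,0,0,6,-1]]]' 50 >/dev/null; st
```

```text
T [ 0.192 -0.084  0.013] [-0.71 -0.55  2.9 ] [0.4837 0.1486 0.1227]
T [ 0.227 -0.121 -0.007] [0.4  0.72 3.71] [0.4837 0.1486 0.1227]
```

```bash
st(){ python3 -c "
from bench import r
s=r.read_state();print('T',s['torque'].round(3),s['ft_force'].round(2),s['ee_pos'].round(4))"; }
python3 -m crank '[[[0,0,0,-6,-1],[0,0,0,-12,-1],[0,0,0,-12,-1]]]' 50 >/dev/null; st; python3 -m crank '[[[0,0,0,-3,-1],[0,0,0,-6,-1],[0,0,0,-6,-1]]]' 50 >/dev/null; st;python3 -m crank '[[[0,0,0,-3,-1],[0,0,0,-6,-1],[0,0,0,-6,-1]]]' 50 >/dev/null; st
```

```text
T [ 0.1   -0.136 -0.011] [0.36 0.02 3.26] [0.4837 0.1485 0.1226]
T [ 0.089 -0.224 -0.035] [ 0.76 -0.43  4.29] [0.4837 0.1485 0.1226]
T [ 0.117 -0.223 -0.064] [ 0.5  -0.74  3.3 ] [0.4837 0.1485 0.1226]
```

```bash
cat > st.py <<'E'
from bench import r
import numpy as np
T=[];F=[]
for _ in range(6):
    s=r.read_state();T.append(s['torque']);F.append(s['ft_force']);r.camera('top')
print('T',np.mean(T,0).round(3),'F',np.mean(F,0).round(2),np.std(T,0).round(3),s['ee_pos'].round(4),round(s['time'],2))
E
python3 st.py
python3 -m crank '[[[0,0,0,8,-1],[0,0,0,16,-1],[0,0,0,24,-1],[0,0,0,32,-1],[0,0,0,32,-1]]]' 50 >/dev/null; python3 st.py
```

```text
T [ 0.109 -0.283 -0.072] F [ 0.61 -0.24  3.31] [0.017 0.045 0.019] [0.4836 0.1485 0.1226] 14.25
T [ 0.692 -0.033  0.059] F [-0.5   1.75  3.31] [0.098 0.04  0.013] [0.4834 0.1489 0.1225] 15.05
```

```bash
python3 -m crank '[[[0,0.5,0,4,-1],[0,0.5,0,8,-1],[0,0.5,0,12,-1],[0,0.5,0,12,-1]]]' 50 >/dev/null; python3 st.py
```

```text
T [0.87  0.082 0.051] F [-0.54  2.17  3.08] [0.056 0.044 0.036] [0.4836 0.1491 0.1225] 15.75
```

```bash
python3 -m crank '[[[0,0.5,0,0,-1],[0,1,0,0,-1],[0,1,0,0,-1]]]' 50 >/dev/null; python3 st.py;  python3 -m crank '[[[0,0,0,4,-1],[0,0,0,8,-1],[0,0,0,12,-1],[0,0,0,12,-1]]]' 50 >/dev/null; python3 st.py
```

```text
T [0.268 0.526 0.071] F [-2.18  0.92  3.48] [0.056 0.068 0.025] [0.4839 0.1496 0.1224] 16.35
T [0.225 0.521 0.081] F [-1.89  0.94  3.31] [0.027 0.029 0.026] [0.4841 0.1498 0.1225] 17.05
```

```bash
python3 -m crank '[[[0.4,-0.3,0,4,-1],[0.4,-0.3,0,8,-1],[0.4,-0.3,0,12,-1],[0.4,-0.3,0,12,-1]]]' 50 >/dev/null; python3 st.py;  python3 -m crank '[[[0,0,0,3,-1],[0,0,0,6,-1],[0,0,0,6,-1]]]' 50 >/dev/null; python3 st.py
```

```text
T [0.311 0.041 0.09 ] F [-0.29  0.73  3.1 ] [0.033 0.059 0.032] [0.4838 0.1499 0.1226] 17.75
T [ 0.417 -0.253  0.094] F [0.12 1.2  3.27] [0.029 0.052 0.027] [0.4838 0.1499 0.1226] 18.35
```

```bash
for i in 1 2; do python3 -m crank '[[[0,0,0,2,-1],[0,0,0,4,-1],[0,0,0,4,-1]]]' 50 >/dev/null; python3 st.py; done
```

```text
T [ 0.511 -0.48   0.061] F [0.92 1.79 2.95] [0.016 0.033 0.015] [0.4838 0.1499 0.1226] 18.95
T [ 0.59  -0.678  0.085] F [1.49 2.07 3.07] [0.023 0.048 0.019] [0.4837 0.15   0.1226] 19.55
```

```bash
python3 -m crank '[[[0.3,0.5,0,2,-1],[0.3,0.5,0,4,-1],[0.3,0.5,0,4,-1]]]' 50 >/dev/null; python3 st.py; python3 -m crank '[[[0,0,0,2,-1],[0,0,0,4,-1],[0,0,0,4,-1]]]' 50 >/dev/null; python3 st.py
```

```text
T [ 0.303 -0.596  0.154] F [1.42 1.03 2.53] [0.055 0.022 0.028] [0.4839 0.1502 0.1225] 20.15
T [ 0.233 -0.68   0.226] F [1.63 0.74 3.1 ] [0.031 0.017 0.037] [0.484  0.1503 0.1225] 20.75
```

```bash
python3 -m crank '[[[0,0,0,-4,-1],[0,0,0,-9,-1],[0,0,0,-9,-1]]]' 50 >/dev/null; python3 st.py; python3 -m crank '[[[0,0,-2,0,-1],[0,0,-5,0,-1],[0,0,-8,0,-1],[0,0,-12,0,-1],[0,0,-16,0,-1],[0,0,-16,0,-1]]]' 50 >/dev/null; python3 st.py
```

```text
T [ 0.163 -0.532  0.087] F [0.98 0.18 3.46] [0.026 0.049 0.016] [0.4839 0.1503 0.1225] 21.35
T [ 0.01  -0.146  0.015] F [-0.1  -0.34 -0.98] [0.017 0.032 0.031] [0.4838 0.1502 0.1384] 22.25
```

```bash
python3 -m crank '[[[0,0,-5,0,-1],[0,0,-15,0,-1],[0,0,-30,0,-1],[0,0,-45,0,-1],[0,0,-60,0,-1],[0,0,-72,0,-1],[0,0,-80,0,-1],[0,0,-80,0,-1]]]' 50
python3 -m crank '[[[-8,-6,0,-2,-1],[-22,-16,0,-5,-1],[-42,-30,0,-9,-1],[-65,-46,0,-13,-1],[-89,-63,0,-17,-1],[-113,-80,0,-21,-1],[-137,-97,0,-25,-1],[-161,-114,0,-29,-1],[-185,-131,0,-33,-1],[-208,-148,0,-37,-1],[-229,-163,0,-39.5,-1],[-247,-176,0,-39.5,-1],[-262,-186,0,-39.5,-1],[-272,-193,0,-39.5,-1],[-278,-197,0,-39.5,-1],[-278,-197,0,-39.5,-1],[-278,-197,0,-39.5,-1]]]' 50
python3 - <<'E'
from bench import r
from h import *
import cv2
s=r.read_state();q=R.from_quat(s['eef_rot']);print(np.arctan2(*q.apply([1,0,0])[1::-1]))
c=r.camera('scene')['image'];a=cv2.imread('pics/scene0.png')
cv2.imwrite('pics/ret.png',np.hstack([cv2.resize(c[200:310,360:440,::-1],None,fx=5,fy=5,interpolation=2),cv2.resize(c[260:370,190:270,::-1],None,fx=5,fy=5,interpolation=2)]))
E
```

```text
time: 23.1
ee_pos: [0.4844, 0.1506, 0.2198]
eef_rot: [0.527, 0.85, 0.001, 0.001]
ft_force: [0.2, 0.4, -1.1]
width: 0.0098
grip_force: 50.0
time: 24.8
ee_pos: [0.431, -0.1853, 0.2184]
eef_rot: [0.209, 0.978, 0.0, -0.0]
ft_force: [-0.5, 0.2, -0.8]
width: 0.0098
grip_force: 50.0
2.720912706355861
```

View pics/ret.png

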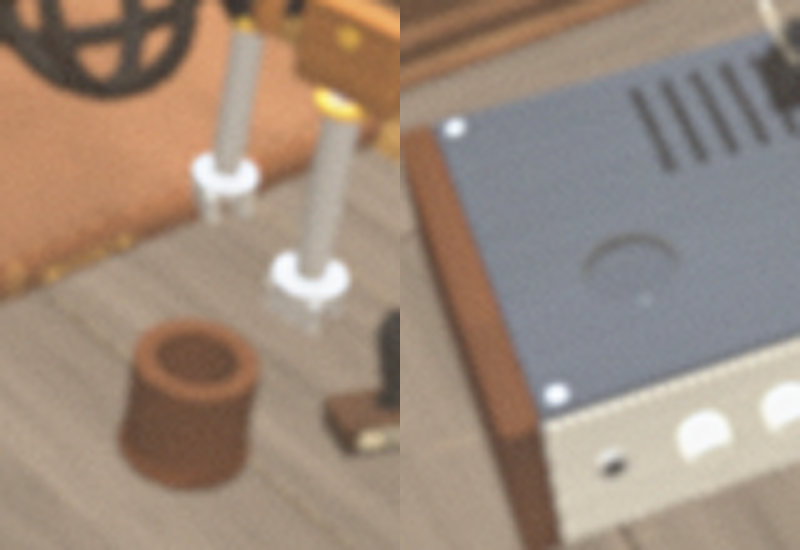

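```bash
python3 -m crank '[[[0.6,-1,5,0,-1],[0.6,-1,20,0,-1],[0.6,-1,40,0,-1],[0.6,-1,55,0,-1],[0.6,-1,65,0,-1],[0.6,-1,70,0,-1],[0.6,-1,73,0,-1],[0.6,-1,75,0,-1],[0.6,-1,77,0,-1],[0.6,-1,79,0,-1],[0.6,-1,81,0,-1],[0.6,-1,81,0,-1]]]' 50
python3 -m crank '[[[0,0,3,0,-1],[0,0,8,0,-1],[0,0,14,0,-1],[0,0,20,0,-1],[0,0,26,0,-1],[0,0,32,0,-1],[0,0,36,0,-1],[0,0,38,0,-1],[0,0,38,0,-1]]]' 50
```

```text
time: 26.05
ee_pos: [0.4298, -0.1868, 0.1374]
eef_rot: [0.209, 0.978, -0.0, -0.0]
ft_force: [-0.2, -1.0, -0.8]
width: 0.0097
grip_force: 50.0
time: 26.95
ee_pos: [0.4297, -0.1868, 0.0993]
eef_rot: [0.209, 0.978, 0.0, -0.0]
ft_force: [-0.3, 0.4, -1.7]
width: 0.0102
grip_force: 50.0
```

No contact on the way in; lower the last 1.5 mm, release gently, check.

```bash
python3 -m crank '[[[0,0,0.5,0,-1],[0,0,1,0,-1],[0,0,1.5,0,-1],[0,0,1.5,0,-1]]]' 50
python3 -m crank '[[[0,0,1.5,0,-0.7],[0,0,1.5,0,-0.6],[0,0,1.5,0,-0.4],[0,0,1.5,0,-0.2],[0,0,1.5,0,0],[0,0,1.5,0,0],[0,0,1.5,0,0],[0,0,1.5,0,0],[0,0,1.5,0,0]]]' 10
python3 -m crank '[[[0,0,-2,0,0],[0,0,-10,0,0],[0,0,-25,0,0],[0,0,-50,0,0],[0,0,-80,0,0],[0,0,-110,0,0],[0,0,-140,0,0],[0,0,-160,0,0],[-40,-10,-160,0,0],[-80,-20,-160,0,0],[-120,-30,-160,0,0],[-120,-30,-160,0,0]]]' 10
python3 - <<'E'
from bench import r
from h import *
import cv2
c=[r.camera(n)['image'] for n in('scene','top')]
cv2.imwrite('pics/end.png',np.hstack([cv2.resize(c[0][220:310,360:460,::-1],None,fx=4,fy=4,interpolation=2),cv2.resize(c[1][250:340,360:460,::-1],None,fx=4,fy=4,interpolation=2)]))
E
```

```text
time: 27.35
ee_pos: [0.4299, -0.1869, 0.0981]
eef_rot: [0.209, 0.978, -0.0, 0.0]
ft_force: [0.0, 0.2, -0.3]
width: 0.0097
grip_force: 50.0
time: 28.25
ee_pos: [0.4298, -0.1868, 0.0966]
eef_rot: [0.209, 0.978, -0.0, 0.0]
ft_force: [-0.1, -0.3, -1.3]
width: 0.0433
grip_force: 0.0
time: 29.45
ee_pos: [0.5287, -0.2661, 0.2547]
eef_rot: [0.21, 0.978, 0.001, -0.001]
ft_force: [-0.5, 0.8, -0.6]
width: 0.0435
grip_force: 0.0
```

View pics/end.png

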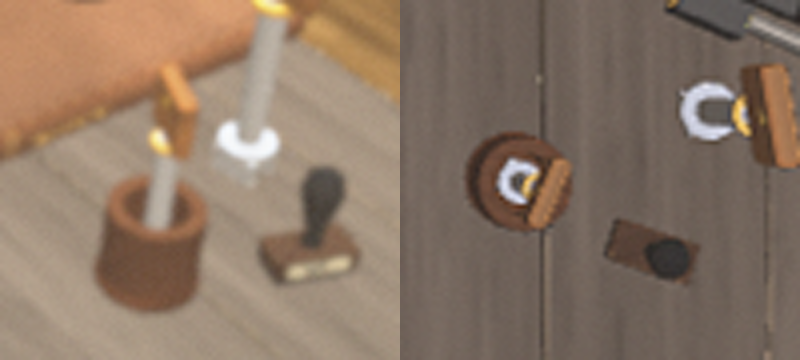

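The picture shows the key upright in its holder (handle near top-view pixel 497,298), looking the same as at the start. The stamp and the large key have not moved, and the gripper is clear.

```bash
python3 -c "
from bench import r
print(r.close_job())"
```

```text
the job is handed in; nothing more can be done
None
```

I turned the trimmer clockwise to its stop: the turning moment rose to about 0.23 N m. The key is back upright in its holder, and the job was handed in at about 30 s; no verdict was shown.

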